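# Seat the microscope's stage plate and clip it down

### The arm

A 6-joint arm with a two-finger parallel gripper is mounted at the origin on a cart in front of the work surface, level with it; the furniture and walls round the work are solid. World frame = base frame: x ahead of the robot, y to its left, z up, the work surface at z = 0. Lengths are in m, angles in rad, forces in N, time in s.
With the tool pointing down it reaches from about 0.15 to 0.775 m from the base axis. Payload 6.1 kg.
Tool frame: the origin (TCP) lies midway between the tips of the shut fingers; the grasp point (between the pads) lies 19 mm behind it; z points along the fingers, y is the line along which they close (so a half turn about z gives the same grasp; the last joint's range is limited). The gripper opens to 85 mm and grips with 20 to 120 N. Pads are 22 mm wide; open, the fingers measure 114 mm over their backs; the gripper's body (76 mm by 85 mm) begins 54 mm behind the grasp point. The pads swing forward as they close: fully open they stand 13 mm farther back than shut.
Start: joints at [-1.234, 0.126, -0.04, 1.405, 0, 1.571], TCP at [0.173, -0.495, 0.231] pointing down, gripper open.
Joint ranges: [-2.72, 2.72], [-0.95, 1.95], [-1.27, 1.35], [-1.78, 2.02], [-1.46, 1.47], [-3.14, 3.14]. Speed limits (rad/s): [2.39, 2.39, 3.01, 3.14, 3.14, 3.14].

### API

Orientations are given as a unit quaternion [x, y, z, w].
In Python, from plant import arm gives the robot as it stands. The module is installed in compiled form; this text tells all that it offers.
- The arm moves only by the tool drive_tool, never from a script. Its argument "commands" is a list that holds one entry, the list of rows, each a list of 4 numbers: the shift along the tool's x, y, z in mm, then the turn about the tool's z in degrees. In form: [[[dx, dy, dz, turn], ...]]. A call has 1 to 12 rows; each row is the pose to reach, as a shift and turn from the pose commanded when the call began, along the tool's axes at that moment; what a row does not reach only later rows make up. A row lasts 1/10 s, in which the tool goes at most 50 mm and 8.59 degrees, less where a joint would pass 70% of its speed; a pose out of reach is approached as far as the arm can. A call with a gripper value outside its range is refused whole. "jaw" is the closure, from 0 (fully open) to 1 (shut), set as the call begins (left out, the last holds). The fingers move at their own pace and stop on an object; "force" is the grip in N (left out, the last holds). Time passes only in rows, so rows that repeat a pose let the fingers close. It gives the time, the measured TCP pose, the force, the opening and the grip force at its end, in the units of the state.
- arm.get_state(): the state, without advancing time (a new reading comes with each control period).
- arm.camera(name): name is "scene" or "top"; returns the picture (420x560x3 uint8, red, green, blue); there is no depth.
- arm.camera_params(name): a dict with "vfov" (degrees; the focal length in pixels is half the picture's height over the tangent of half this angle, whatever the lens; pixels are square), "cx", "cy" (the principal point, pixels), "rvec" (rotation vector, rad) and "tvec" (3), from world to camera coordinates, as OpenCV has them. Camera axes: x right, y down, z forward; pixel columns grow to the right and rows downward; lengths in m; the calibration is good to about 2 mm. A picture is of the moment at which its call begins. camera_params takes no time and is no camera call.
- arm.job_done(): hands the job in; it is judged then, once.
Trained networks look in the newest picture that a camera, given by its name, has taken for a name from the list of things; names that differ only in an ending like _2 or _b are one class to them, and where a whole thing is asked for, a point or a joint stands for the part that bears it (a point fixed in the world has none). Each returns a list of dicts, best first, with "score" (0 to 1); they miss things now and then, are a little off and sometimes report something else, mostly with a low value. They report only what shows in the picture. A call takes as long as a camera call. They do not tell look-alikes from the thing itself.
- arm.search_frame(name, camera): "point" ([x, y, z] in m, in the coordinates of the camera as it stood for that picture, good to about 4 mm: the middle of the surface that is visible of it).
- arm.masks_of(name, camera): "pixels" (420x560 bool, what is visible of it).
- arm.landmark_of(name, camera): "point" ([x, y, z] in m, in the coordinates of the camera as it stood for that picture, good to about 4 mm: a listed point, or the origin of a listed thing).
The state is a dict: "t": time; "joint_pos": joint angles; "joint_vel": joint speeds; "tau": joint torques, N m; "tool_pos": TCP position; "tool_rot": TCP orientation; "ft_force": force on the tool from outside, world axes, zero at the start; "wrist_torque": the same for the moment, N m; "opening": finger opening in m; "finger_force": force on a finger pad.
Only numpy, scipy, OpenCV 4.12 (cv2) and the standard library are available. Lean on these libraries where they do the work, as an engineer would, in place of code of your own. Each camera call takes 0.05 s, during which the arm holds its last target. There are 200 camera calls.

### The job

The black stage plate of the microscope's light base is lying on the deck, partly over its round recess. Without picking it up, push it across the rim until it drops flat into the recess; then push both steel stage clips round, as far as they go, over the plate so that it cannot jump out when the ship rolls. Leave the dish, the vial and the forceps beside the base where they are.

Things in the scene. Friction and masses are not known exactly. Their poses are not given: they have to be found in the camera images.
- light_base: Heavy, flat light base of a stereo microscope, fixed to the worktop: black housing with a grey deck, 250 mm (x) by 240 mm (y), its flat deck 40 mm above the worktop. Origin at the worktop under the centre of the recess, which is also the middle of the deck; x points to the rear of the base, away from the robot, y to its left. The front, with knob and switch, is at -x
- recess (a point): Centre of the round recess in the deck, at deck height (40 mm above the worktop), axes as the base. The recess is 88 mm in diameter and 6 mm deep with a flat floor (white window), so the plate lies in it flush with the deck, with 2 mm play all round; left a few mm off centre, the plate can hang tilted on the rim and needs another nudge
- stage_plate: Loose round stage plate, plastic, black on top and white beneath, 84 mm in diameter, 6 mm thick, about 60 g. Origin at the centre of its underside, z up. At the start it lies flat on the deck in front (-x) of the recess, overhanging its rim, its centre 50 to 80 mm from the recess centre; it slides freely. When seated its origin is 34 mm above the worktop
- clip_left (a joint): Left (+y) stage clip, turning about its upright pivot screw, rad: 0 swung out (points 130 deg from the base's +x axis), grows as it turns inward, counter-clockwise from above, to a stop at 1.73, where it points at the recess centre. Starts at 0 to 0.6. Stays where left; 0.5 N at its end moves it. A steel strip 10 mm wide, 3 to 5 mm above the deck; only its upturned end is higher
- clip_right (a joint): The same for the right (-y) clip, mirrored: 0 fully out, grows as it turns inward (clockwise from above), stop at 1.73. Starts between 0 and 0.6
- clip_left_tip (a point): Upturned end of the left clip: a small tab with a rolled rim, 10 mm wide across the clip, leaning outward a little, reaching from 3 to 16 mm above the deck; this point is 10 mm above the deck and 75 mm from the pivot. Its x axis points outward along the clip
- clip_right_tip (a point): The same point of the right clip
- clip_left_pivot (a point): Pivot axis of the left clip, 10 mm above the deck, at x = +68 mm, y = +78 mm of the base. A black screw head 12 mm wide tops it, level with this point; the axes turn with the clip (x along it)
- clip_right_pivot (a point): Pivot axis of the right clip, at x = +68 mm, y = -78 mm of the base, otherwise the same
- picked_dish: Open petri dish, 82 mm in diameter, 32 mm high with orange-brown worms in it, on the worktop at one side of the base. Origin at the centre of its underside. Leave it alone
- red_vial: Small glass vial with red cap, 27 mm in diameter, 58 mm high, upright on the worktop at the other side of the base. Origin at the centre of its underside. Leave it alone
- forceps: Steel forceps 161 mm long (y), 14 mm wide, 10 mm high, lying on the worktop at the right of the base. Origin at the middle of the underside. Leave them alone
Mind the look-alikes: they are no part of the job. Of the things shaped like the stage_plate, the black one is meant.

How it is judged:
By the outcome, as a careful person would: the job done as asked, in the order asked, and still so for the second after the job is handed in, with the robot touching nothing.
It also fails if it takes over 72 s, if anything falls off the work surface, if the arm or the gripper's body presses on something with over 40 N, if the wrist force passes 120 N, or if a joint passes its speed limit or range.

## Working session

There is one attempt and no reset: what is moved stays moved. The work goes in short steps, Python scripts to look and compute and a tool call to move; the robot and the scene stay as the last step left them, time stands still between calls to the robot, and variables do not carry over. Pictures are saved under pics/ and viewed, at most 10 in all, crops included, and the job is handed in when it is done.

Besides the shell and the picture viewer there is one more tool, called after ">>>" as name([rows], argument=value, ...), one row to a line, values as JSON. drive_tool: Moves the arm, as the interface text tells. Its arguments: {"type":"object","properties":{"commands":{"type":"array"},"jaw":{"type":"number"},"force":{"type":"number"}},"required":["commands"]}

```bash
mkdir -p pics; cat > h.py <<'E'
import numpy as np, cv2
from plant import arm
def P(c):
    p=arm.camera_params(c); R=cv2.Rodrigues(np.array(p['rvec'],float))[0]; t=np.array(p['tvec'],float).ravel()
    f=210/np.tan(np.radians(p['vfov'])/2); return R,t,f,p['cx'],p['cy']
def w(c,pt):
    R,t,*_=P(c); return R.T@(np.array(pt)-t)
def px(c,X):
    R,t,f,cx,cy=P(c); q=R@np.array(X)+t; return np.round([cx+f*q[0]/q[2],cy+f*q[1]/q[2]],1)
def onz(c,u,v,z):
    R,t,f,cx,cy=P(c); d=R.T@np.array([(u-cx)/f,(v-cy)/f,1]); o=-R.T@t; return o+d*(z-o[2])/d[2]
def snap(c,n,crop=None,s=1):
    im=arm.camera(c)[:,:,::-1].copy()
    if crop: a,b,x,y=crop; im=im[b:y,a:x]
    cv2.imwrite('pics/'+n,cv2.resize(im,None,fx=s,fy=s,interpolation=cv2.INTER_CUBIC)); return im
E
python3 - <<'E'
from h import *
np.set_printoptions(precision=4,suppress=True)
a=snap('scene','s0.png');b=snap('top','t0.png')
cv2.imwrite('pics/both.png',cv2.resize(np.hstack([a,b]),(800,300)))
for c in ['top','scene']:
    for n in ['recess','light_base','stage_plate','clip_left_tip','clip_right_tip','clip_left_pivot','clip_right_pivot']:
        for r in arm.landmark_of(n,c)[:3]: print(c,n,round(r['score'],2),w(c,r['point']))
s=arm.get_state();print(s['t'],s['tool_pos'],s['tool_rot'])
E
```

```text
top recess 0.9 [ 0.547  -0.0923  0.0424]
top light_base 0.87 [ 0.5437 -0.0969 -0.0043]
top stage_plate 0.78 [0.3376 0.0707 0.0008]
top stage_plate 0.73 [ 0.3362 -0.1431 -0.0006]
top stage_plate 0.62 [ 0.4889 -0.0978  0.042 ]
top clip_left_tip 0.57 [0.5373 0.02   0.0531]
top clip_right_tip 0.7 [ 0.5558 -0.2066  0.0497]
top clip_right_tip 0.34 [ 0.6056 -0.0149  0.0527]
top clip_left_pivot 0.45 [ 0.6082 -0.0149  0.0534]
top clip_right_pivot 0.68 [ 0.4879 -0.0978  0.0423]
top clip_right_pivot 0.55 [ 0.6187 -0.1712  0.0533]
scene recess 0.61 [ 0.6031 -0.0151  0.0491]
scene recess 0.56 [ 0.5444 -0.0969  0.0416]
scene light_base 0.64 [ 0.5485 -0.0949 -0.0033]
scene light_base 0.63 [ 0.5463 -0.0997  0.0398]
scene stage_plate 0.97 [ 0.3392 -0.1413  0.0016]
scene stage_plate 0.89 [ 0.4876 -0.1009  0.0369]
scene stage_plate 0.87 [ 0.3385  0.0642 -0.0002]
scene clip_left_tip 0.47 [0.54   0.0172 0.0533]
scene clip_right_tip 0.51 [ 0.5588 -0.2095  0.0545]
scene clip_left_pivot 0.7 [ 0.6086 -0.014   0.0495]
scene clip_left_pivot 0.18 [0.5375 0.0206 0.0531]
scene clip_right_pivot 0.47 [ 0.6156 -0.1667  0.0498]
scene clip_right_pivot 0.21 [ 0.5552 -0.2071  0.0535]
0.8 [ 0.1735 -0.4955  0.2313] [ 0.9859  0.1676 -0.      0.    ]
```

View pics/t0.png

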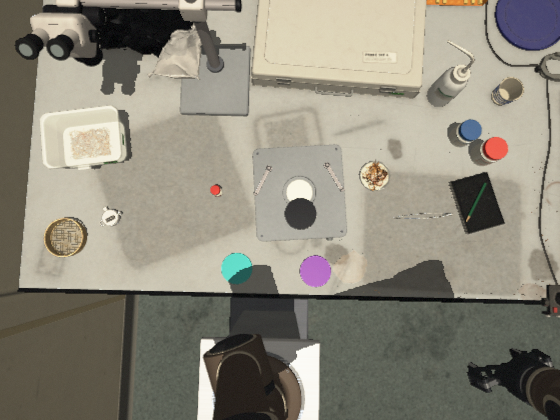

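View pics/s0.png

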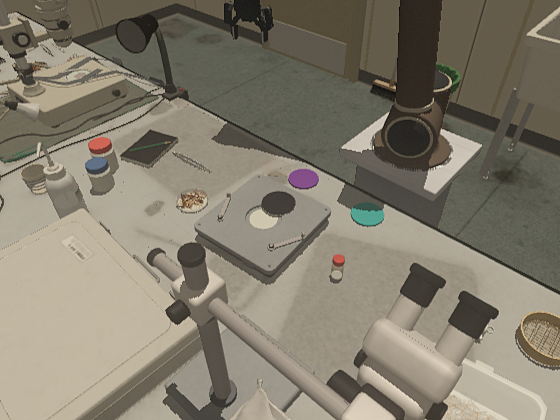

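The top view shows the stage on the deck: the black disc is at (300,213), overlapping the white recess at (299,190). The clips run from about (269,168) to (257,192) and from (327,165) to (341,189).

Plate candidates in the top view:
- black disc on the deck at (300,213)
- cyan disc on the worktop at (237,268)
- purple disc on the worktop at (315,271)

I choose the black one, and will check it in a crop.

```bash
python3 - <<'E'
from h import *
np.set_printoptions(precision=4,suppress=True)
im=snap('top','t1.png',(245,135,357,250),5)
cv2.imwrite('pics/t1.png',cv2.resize(im,None,fx=5,fy=5,interpolation=cv2.INTER_CUBIC))
m=(im.max(2)<60).astype(np.uint8)
n,l,st,ce=cv2.connectedComponentsWithStats(m)
for i in range(1,n):
    if st[i,4]>300: u,v=ce[i]+[245,135]; print('black',st[i],u,v,onz('top',u,v,.046))
print('mm/px',onz('top',300,200,.04)-onz('top',301,200,.04))
E
```

```text
black [ 40  64  31  21 411] 300.2043795620438 208.27250608272504 [ 0.5002 -0.0995  0.046 ]
mm/px [-0.0001  0.0027  0.    ]
```

View pics/t1.png

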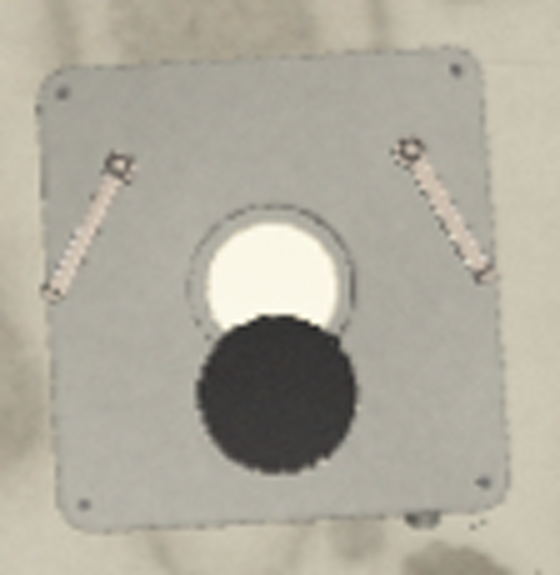

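The crop confirms the choice: the black disc is centred at crop (277,394), about (300,213.4) in the picture. It overhangs the recess ring, whose centre is crop (272,288). The pivots are at crop (119,164) and (409,150), and the tips at (53,293) and (486,274).

```bash
python3 - <<'E'
from h import *
np.set_printoptions(precision=4,suppress=True)
g=lambda u,v,z: onz('top',(u+.5)/5-.5+245,(v+.5)/5-.5+135,z)
pl=g(277,394,.046);rc=g(272,288,.04);L=g(119,164,.05);R=g(409,150,.05);lt=g(53,293,.053);rt=g(486,274,.053)
for n,x in zip('pl rc L R lt rt'.split(),[pl,rc,L,R,lt,rt]):print(n,x)
c=np.array([g(*q,.04) for q in [(42,72),(480,50),(508,510),(62,530)]]);print(c,c.mean(0))
y=(L-R)[:2];print('LR',np.linalg.norm(y),'yaw',np.degrees(np.arctan2(-y[0],y[1])))
ey=y/np.linalg.norm(y);ex=np.array([ey[1],-ey[0]]);print('rc from piv',(L+R)[:2]/2-.068*ex)
d=(rc-pl)[:2];print('d',np.linalg.norm(d),np.degrees(np.arctan2(d[1],d[0])))
for a,b in((L,lt),(R,rt)):
    e=(b-a)[:2];print(np.linalg.norm(e),np.degrees(np.arctan2(e@ey,e@ex)))
E
```

```text
pl [ 0.4866 -0.0992  0.046 ]
rc [ 0.5437 -0.0957  0.04  ]
L [ 0.607  -0.0129  0.05  ]
R [ 0.618  -0.1668  0.05  ]
lt [0.5368 0.02   0.053 ]
rt [ 0.552  -0.2079  0.053 ]
[[ 0.6583  0.0303  0.04  ]
 [ 0.6756 -0.2055  0.04  ]
 [ 0.4285 -0.2223  0.04  ]
 [ 0.4127  0.0126  0.04  ]] [ 0.5438 -0.0962  0.04  ]
LR 0.15436624140426297 yaw 4.078604279761724
rc from piv [ 0.5447 -0.0947]
d 0.057201443637659576 3.441085644219032
0.07755107789071365 150.83271635269705
0.07775259673694453 -152.21987487163307
```

```bash
cat >> h.py <<'E'
from scipy.spatial.transform import Rotation as Ro
def go(x,y,z,yaw=None):
    s=arm.get_state(); M=Ro.from_quat(s['tool_rot']).as_matrix(); d=M.T@(np.array([x,y,z])-s['tool_pos'])*1000
    cur=np.degrees(np.arctan2(M[1,0],M[0,0])); tr=0 if yaw is None else -(yaw-cur)
    print('go',np.round(d,1),'turn',round(tr,1),'pos',np.round(s['tool_pos'],4),'yaw',round(cur,2),'F',np.round(s['ft_force'],1),'open',round(s['opening'],4),'t',s['t'])
E
python3 -c "
from h import *
go(.424,-.103,.08,3.7)"
```

```text
go [ 366.1 -287.6  151.3] turn 15.6 pos [ 0.1735 -0.4955  0.2313] yaw 19.3 F [ 0.1  0.3 -0. ] open 0.0856 t 0.85
```

>>> drive_tool([
  [[366,-287.6,60,15.6],[366,-287.6,60,15.6],[366,-287.6,60,15.6],[366,-287.6,60,15.6],[366,-287.6,60,15.6],[366,-287.6,60,15.6],[366,-287.6,60,15.6],[366,-287.6,60,15.6],[366,-287.6,60,15.6],[366,-287.6,150,15.6],[366,-287.6,150,15.6],[366,-287.6,150,15.6]],
], jaw=0.5)

```text
t: 2.05
tool_pos: [0.4203, -0.1009, 0.0763]
tool_rot: [0.999, 0.034, -0.005, -0.001]
ft_force: [-0.9, -1.4, 0.4]
opening: 0.0425
finger_force: 0.0
```

>>> drive_tool([
  [[0,0,20,0],[0,0,30,0],[0,0,33,0],[0,0,33,0],[0,0,35,0],[0,0,37,0],[0,0,37,0]],
])

```text
t: 2.75
tool_pos: [0.424, -0.1032, 0.0445]
tool_rot: [0.999, 0.032, 0.0, 0.0]
ft_force: [-0.8, 0.7, 0.0]
opening: 0.0423
finger_force: 0.0
```

```bash
python3 - <<'E'
from h import *
go(.424,-.103,.04,3.7)
im=snap('scene','s1.png',(190,130,350,290),4)
E
```

```text
go [ 0.  -0.2  4.5] turn -0.0 pos [ 0.424  -0.1032  0.0445] yaw 3.69 F [-0.8  0.7  0. ] open 0.0423 t 2.75
```

View pics/s1.png

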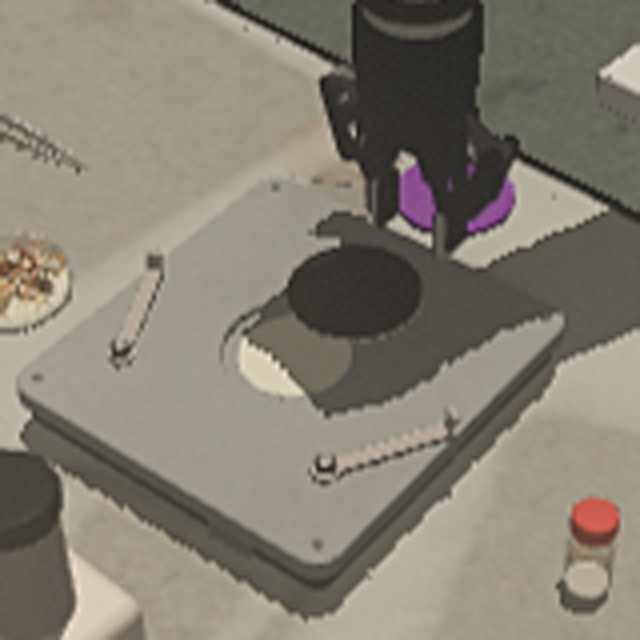

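The fingers stand behind the disc, at crop (380,215) and (445,240), with the disc centred at (355,290). The clips are untouched. I'll probe down for the deck.

>>> drive_tool([
  [[0,0,1,0],[0,0,2,0],[0,0,3,0],[0,0,4,0],[0,0,4,0]],
])

```text
t: 3.3
tool_pos: [0.4238, -0.103, 0.0401]
tool_rot: [0.999, 0.032, -0.0, -0.0]
ft_force: [0.1, 0.6, 0.2]
opening: 0.0423
finger_force: 0.0
```

>>> drive_tool([
  [[0,0,1,0],[0,0,2,0],[0,0,2,0]],
])

```text
t: 3.6
tool_pos: [0.4239, -0.1031, 0.0382]
tool_rot: [0.999, 0.032, -0.0, 0.0]
ft_force: [-0.5, 0.1, 0.8]
opening: 0.0423
finger_force: 0.0
```

>>> drive_tool([
  [[0,0,1,0],[0,0,1,0]],
])

```text
t: 3.8
tool_pos: [0.4239, -0.1031, 0.0381]
tool_rot: [0.999, 0.032, 0.0, 0.0]
ft_force: [-3.3, 1.6, 9.0]
opening: 0.0427
finger_force: 4.3
```

>>> drive_tool([
  [[0,0,-2.5,0],[6,0,-2.5,0],[13,0,-2.5,0],[20,0,-2.5,0],[27,0,-2.5,0],[34,0,-2.5,0],[41,0,-2.5,0],[48,0,-2.5,0],[54,0,-2.5,0],[59,0,-2.5,0],[63,0,-2.5,0],[63,0,-2.5,0]],
])

```text
t: 5.0
tool_pos: [0.4873, -0.099, 0.0398]
tool_rot: [0.999, 0.032, 0.0, 0.0]
ft_force: [-1.1, 1.2, -0.3]
opening: 0.0426
finger_force: 0.0
```

```bash
python3 - <<'E'
from h import *
go(.5442,-.0955,.04,3.7)
a=snap('scene','s2.png',(190,130,350,290),4);b=snap('top','t2.png',(240,130,360,250),4)
cv2.imwrite('pics/b2.png',np.hstack([cv2.resize(a,(400,400),interpolation=2),cv2.resize(b,(400,400),interpolation=2)]))
E
```

```text
go [57.   0.2 -0.2] turn 0.0 pos [ 0.4873 -0.099   0.0398] yaw 3.7 F [-1.1  1.2 -0.3] open 0.0426 t 5.0
```

View pics/b2.png

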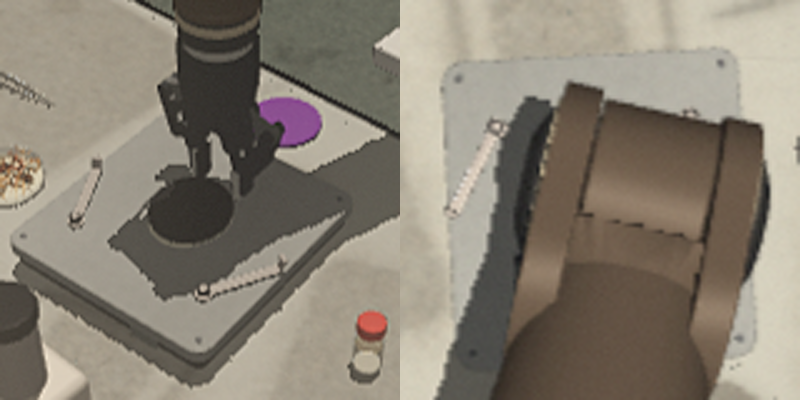

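The plate, at left-panel (195,210), is about 10 mm short and tilted into the recess. I'll push on slowly.

>>> drive_tool([
  [[3,0,0,0],[5,0,0,0],[7,0,0,0],[8.5,0,0,0],[10,0,0,0],[11,0,0,0],[11,0,0,0]],
])

```text
t: 5.8
tool_pos: [0.4979, -0.0983, 0.0398]
tool_rot: [0.999, 0.032, 0.0, 0.0]
ft_force: [0.1, -0.1, -0.8]
opening: 0.0427
finger_force: 0.0
```

```bash
python3 - <<'E'
from h import *
go(.5442,-.0955,.04,3.7)
a=arm.camera('scene')[:,:,::-1]
for n in ('stage_plate',):
    for r in arm.landmark_of(n,'scene')[:3]: print(r['score'],w('scene',r['point']))
cv2.imwrite('pics/s3.png',cv2.resize(a[165:245,220:320],None,fx=7,fy=7,interpolation=2))
E
```

```text
go [46.4  0.2 -0.2] turn -0.0 pos [ 0.4979 -0.0983  0.0398] yaw 3.7 F [ 0.1 -0.1 -0.8] open 0.0427 t 5.8
0.94 [ 0.5451472  -0.09613904  0.03154821]
0.93 [ 3.39824486e-01 -1.46433896e-01  1.02511494e-04]
0.79 [0.34144463 0.0648782  0.00105192]
```

View pics/s3.png

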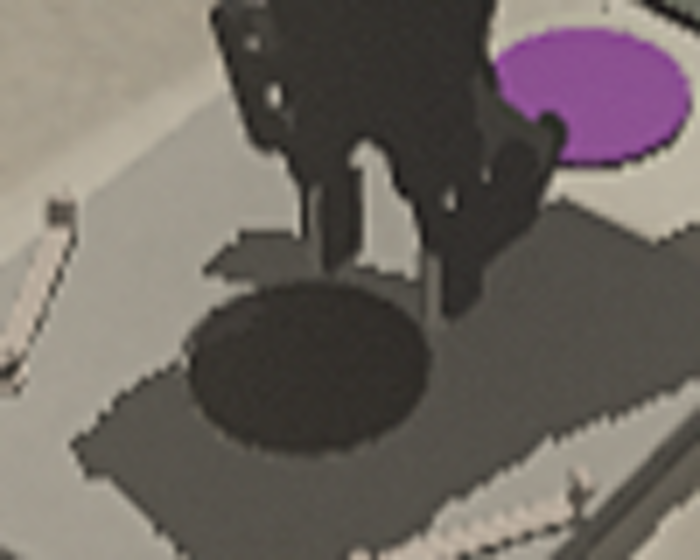

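The black disc at crop (310,368) fills the recess and looks flush, and the landmark gives (0.545,-0.096), on the recess centre. Next I'll lift the tool and plan the left clip sweep.

>>> drive_tool([
  [[-4,0,-10,0],[-10,0,-50,0],[-10,0,-70,0],[-10,0,-70,0]],
], jaw=1)

```text
t: 6.3
tool_pos: [0.4895, -0.0994, 0.1138]
tool_rot: [0.999, 0.032, 0.003, 0.001]
ft_force: [-0.1, 0.5, -0.1]
opening: 0.0004
finger_force: 0.0
```

```bash
cat >> h.py <<'E'
YAW=4.08; PIV={1:(.607,-.0129),-1:(.618,-.1668)}
def pose(side,a,off,r=66,z=.0425):
    A=np.radians(side*a+YAW); u=np.array([np.cos(A),np.sin(A)]); t=side*np.array([-u[1],u[0]])
    p=np.array(PIV[side])+(r*u-off*t)/1000; yaw=np.degrees(np.arctan2(t[1],t[0]))
    if side==1: yaw+=180
    return p[0],p[1],z,yaw%360
def rows(side,seq):
    s=arm.get_state(); M=Ro.from_quat(s['tool_rot']).as_matrix(); cur=np.degrees(np.arctan2(M[1,0],M[0,0])); out=[]
    for q in seq:
        x,y,z,yw=pose(side,*q); d=M.T@(np.array([x,y,z])-s['tool_pos'])*1000
        out.append([round(float(v),1) for v in (*d,-((yw-cur+180)%360-180))])
    print(np.round(s['joint_pos'],2),np.round(s['tool_pos'],4),round(cur,1),s['t']); print(out)
E
python3 -c "
from h import *
rows(1,[(150.8,27,66,.11),(150.8,27,66,.0425)])
a=snap('scene','s4.png',(220,165,320,245),7)
for r in arm.landmark_of('stage_plate','scene')[:1]: print(r['score'],w('scene',r['point']))
cv2.imwrite('pics/s4.png',cv2.resize(a,None,fx=7,fy=7,interpolation=2))
"
```

```text
[-0.2   0.1  -0.33  1.14  0.    2.88] [ 0.4895 -0.0994  0.1138] 3.7 6.3
[[78.0, -134.2, 4.1, -61.2], [77.6, -134.4, 71.6, -61.2]]
0.84 [ 0.33711867 -0.14577133 -0.00086161]
```

View pics/s4.png

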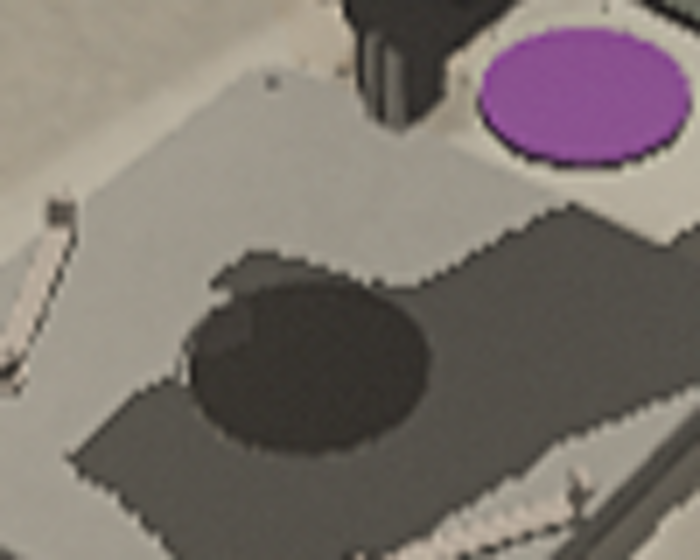

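The plate is flush all round, with a uniform outline at crop (310,368) and no raised edge. Now to the left clip.

>>> drive_tool([
  [[78,-134,4,-61.2],[78,-134,4,-61.2],[78,-134,4,-61.2],[78,-134,4,-61.2],[78,-134,4,-61.2],[78,-134,4,-61.2],[78,-134,4,-61.2],[78,-134,4,-61.2],[78,-134,4,-61.2],[78,-134,40,-61.2],[78,-134,60,-61.2],[78,-134,60,-61.2]],
])

```text
t: 7.6
tool_pos: [0.5543, 0.0395, 0.0465]
tool_rot: [0.845, 0.535, -0.003, -0.001]
ft_force: [-0.3, -1.5, -0.6]
opening: -0.0001
finger_force: 0.0
```

```bash
python3 -c "
from h import *
rows(1,[(150.8,27)]+[(a,16) for a in np.linspace(152,231,11)])
a=snap('scene','s5.png',(190,130,350,290),4)
cv2.imwrite('pics/s5.png',cv2.resize(a,None,fx=3.7,fy=3.7,interpolation=2))
"
```

```text
[ 0.07  0.25 -0.3   1.03 -0.    2.08] [0.5543 0.0395 0.0465] 64.7 7.6
[[2.0, 3.9, 4.0, -0.1], [-10.4, 3.6, 4.0, -1.3], [-19.7, 2.3, 4.1, -9.2], [-29.0, 2.2, 4.1, -17.1], [-38.3, 3.4, 4.1, -25.0], [-47.3, 5.9, 4.1, -32.9], [-55.9, 9.6, 4.1, -40.8], [-63.9, 14.4, 4.1, -48.7], [-71.2, 20.3, 4.1, -56.6], [-77.6, 27.2, 4.1, -64.5], [-83.0, 34.8, 4.1, -72.4], [-87.3, 43.1, 4.1, -80.3]]
```

View pics/s5.png

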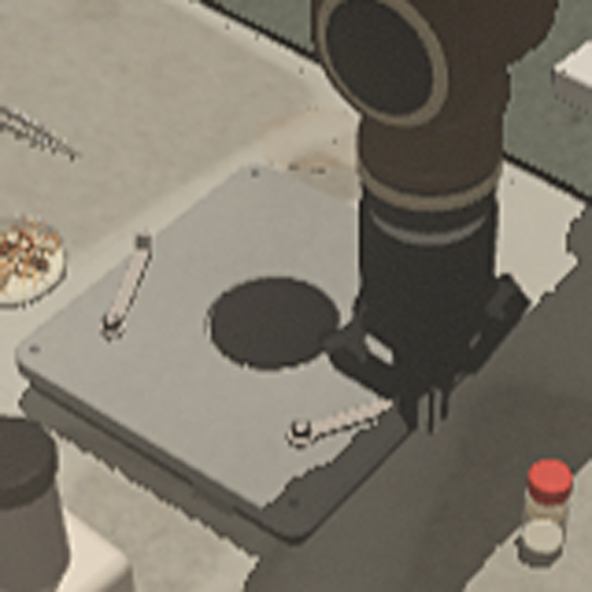

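The shut fingers, at crop (430,410), stand outside the left clip tip at (385,405). I'll settle there and then compute the sweep.

>>> drive_tool([
  [[0,0,3,0],[0,0,5,0],[0,0,5,0],[0,0,5,0]],
])

```text
t: 8.05
tool_pos: [0.5574, 0.0398, 0.0455]
tool_rot: [0.844, 0.536, 0.001, 0.0]
ft_force: [-0.2, -0.5, 0.4]
opening: -0.0
finger_force: 0.0
```

```bash
python3 -c "
from h import *
rows(1,[(150.8,22)]+[(a,16) for a in np.linspace(152,231,11)])
"
```

```text
[ 0.07  0.25 -0.3   1.02  0.    2.08] [0.5574 0.0398 0.0455] 64.9 8.05
[[-4.6, 1.3, 3.0, 0.0], [-12.0, 1.0, 3.0, -1.2], [-21.3, -0.4, 3.0, -9.1], [-30.6, -0.5, 3.0, -17.0], [-39.9, 0.7, 3.0, -24.9], [-48.9, 3.1, 3.0, -32.8], [-57.6, 6.8, 3.0, -40.7], [-65.6, 11.6, 3.0, -48.6], [-72.9, 17.5, 3.0, -56.5], [-79.3, 24.3, 3.0, -64.4], [-84.7, 32.0, 3.0, -72.3], [-89.0, 40.3, 3.0, -80.2]]
```

>>> drive_tool([
  [[-4.6,1.3,4,0],[-12,1,4,-1.2],[-21.3,-0.4,4,-9],[-30.6,-0.5,4,-17],[-39.9,0.7,4,-25],[-48.9,3.1,4,-33],[-57.6,6.8,4,-40.7],[-65.6,11.6,4,-48.6],[-72.9,17.5,4,-56.5],[-79.3,24.3,4,-64.4],[-84.7,32,4,-72.3],[-89,40.3,4,-80.2]],
])

```text
t: 9.25
tool_pos: [0.555, -0.0582, 0.0405]
tool_rot: [0.297, 0.955, 0.0, -0.001]
ft_force: [-11.3, 10.7, 2.0]
opening: -0.0001
finger_force: 8.6
```

>>> drive_tool([
  [[0,0,0,0],[0,0,0,0],[0,0,0,0]],
])

```text
t: 9.55
tool_pos: [0.5541, -0.0574, 0.0403]
tool_rot: [0.3, 0.954, 0.0, -0.002]
ft_force: [-4.1, 3.4, 1.6]
opening: -0.0001
finger_force: 2.5
```

```bash
python3 -c "
from h import *
rows(1,[(231,16),(233,16)])
a=snap('scene','s6.png',(190,130,350,290),4)
cv2.imwrite('pics/s6.png',cv2.resize(a,None,fx=3.7,fy=3.7,interpolation=2))
for n in ('clip_left_tip','clip_left_pivot'):
  for r in arm.landmark_of(n,'scene')[:2]: print(n,r['score'],w('scene',r['point']))
print('tip stop',pose(1,229.1,0,75))
print(arm.get_state()['ft_force'])
"
```

```text
[-0.1   0.26 -0.31  1.01  0.    0.51] [ 0.5541 -0.0574  0.0403] 145.1 9.55
[[-1.8, 0.8, -2.2, 0.0], [-4.2, 0.2, -2.2, -2.0]]
clip_left_tip 0.65 [ 0.5634127  -0.07204035  0.05471315]
clip_left_pivot 0.66 [ 0.6091296  -0.01195285  0.05030554]
tip stop (np.float64(0.5620522697505814), np.float64(-0.0729391667615858), 0.0425, np.float64(143.17999999999998))
[-4.5005803   3.20007802  1.87932895]
```

View pics/s6.png

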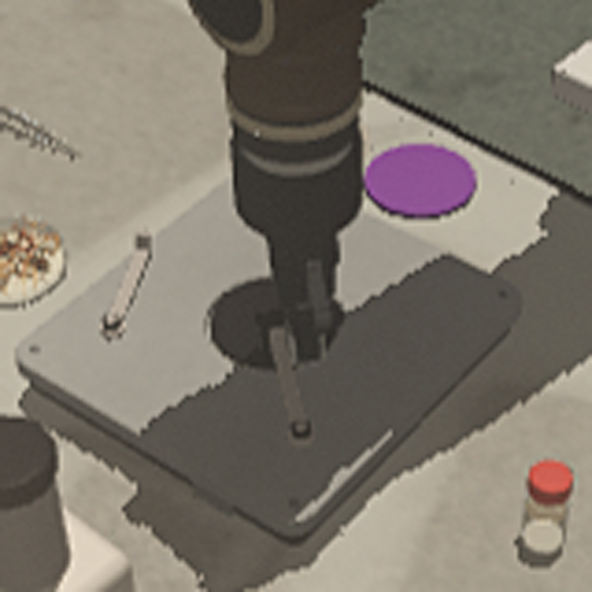

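The left clip now runs from its pivot at crop (300,428) to its tip at (275,320) over the plate. About 5.5 N of contact force persists, so it is at its stop. Now I'll back off and lift.

>>> drive_tool([
  [[8,0,-1,0],[16,0,-10,0],[16,0,-50,0],[16,0,-70,0],[16,0,-70,0],[16,0,-70,0],[16,0,-70,0]],
])

```text
t: 10.4
tool_pos: [0.5419, -0.0486, 0.11]
tool_rot: [0.3, 0.954, -0.0, -0.001]
ft_force: [0.5, -0.9, 0.3]
opening: 0.0002
finger_force: 0.0
```

```bash
python3 -c "
from h import *
rows(-1,[(152.2,27,66,.11),(152.2,27,66,.0455)])
"
```

```text
[-0.09  0.19 -0.23  1.15 -0.    0.52] [ 0.5419 -0.0486  0.11  ] 145.1 10.4
[[-128.8, -124.6, 0.0, 23.2], [-128.9, -124.6, 64.5, 23.2]]
```

>>> drive_tool([
  [[-40,-38,0,8],[-80,-76,0,16],[-129,-124.6,0,23.2],[-129,-124.6,0,23.2],[-129,-124.6,0,23.2],[-129,-124.6,30,23.2],[-129,-124.6,60,23.2],[-129,-124.6,64.5,23.2],[-129,-124.6,64.5,23.2],[-129,-124.6,64.5,23.2],[-129,-124.6,64.5,23.2]],
])

```text
t: 11.5
tool_pos: [0.5781, -0.2248, 0.048]
tool_rot: [0.485, 0.874, 0.0, 0.001]
ft_force: [-0.8, -0.1, 0.5]
opening: -0.0
finger_force: 0.0
```

```bash
python3 -c "
from h import *
rows(-1,[(152.2,22)]+[(a,16) for a in np.linspace(153.5,231,11)])
print(arm.get_state()['ft_force'])
arm.camera('scene')
for n in ('clip_right_tip','clip_left_tip'):
  for r in arm.landmark_of(n,'scene')[:2]: print(n,r['score'],w('scene',r['point']))
"
```

```text
[-0.37  0.36 -0.15  1.06  0.    0.64] [ 0.5781 -0.2248  0.048 ] 121.9 11.5
[[6.2, -1.5, 5.5, 0.0], [13.7, -1.8, 5.5, 1.3], [22.7, -3.2, 5.5, 9.1], [31.9, -3.3, 5.5, 16.8], [41.0, -2.1, 5.5, 24.6], [49.9, 0.2, 5.4, 32.3], [58.4, 3.7, 5.4, 40.1], [66.3, 8.4, 5.4, 47.8], [73.5, 14.0, 5.4, 55.6], [79.9, 20.6, 5.4, 63.3], [85.4, 28.0, 5.4, 71.1], [89.8, 36.1, 5.4, 78.8]]
[-0.78778277 -0.14517612  0.4953012 ]
clip_right_tip 0.4 [ 0.55612448 -0.20827501  0.05304897]
clip_left_tip 0.42 [ 0.56308572 -0.07451686  0.05046463]
```

>>> drive_tool([
  [[0,0,3,0],[0,0,3,0],[0,0,3,0],[0,0,3,0]],
])

```text
t: 12.05
tool_pos: [0.577, -0.2248, 0.0433]
tool_rot: [0.486, 0.874, -0.0, -0.0]
ft_force: [-0.1, -0.1, -0.4]
opening: -0.0004
finger_force: 0.0
```

```bash
python3 -c "
from h import *
rows(-1,[(152.2,22,66,.0417)]+[(a,16,66,.0417) for a in np.linspace(153.5,231,11)])
"
```

```text
[-0.37  0.36 -0.16  1.05 -0.    0.64] [ 0.577  -0.2248  0.0433] 121.9 12.05
[[5.6, -0.6, 1.6, 0.0], [13.1, -0.9, 1.6, 1.3], [22.2, -2.3, 1.6, 9.1], [31.4, -2.4, 1.6, 16.8], [40.5, -1.2, 1.6, 24.6], [49.3, 1.1, 1.6, 32.3], [57.8, 4.6, 1.6, 40.1], [65.7, 9.3, 1.6, 47.8], [73.0, 14.9, 1.6, 55.6], [79.4, 21.5, 1.6, 63.3], [84.8, 28.9, 1.6, 71.1], [89.2, 36.9, 1.6, 78.8]]
```

>>> drive_tool([
  [[5.6,-0.6,1.5,0],[13.1,-0.9,1.5,1.3],[22.2,-2.3,1.5,9.1],[31.4,-2.4,1.5,16.8],[40.5,-1.2,1.5,24.6],[49.3,1.1,1.5,32.3],[57.8,4.6,1.5,40.1],[65.7,9.3,1.5,47.8],[73,14.9,1.5,55.6],[79.4,21.5,1.5,63.3],[84.8,28.9,1.5,71.1],[89.2,36.9,1.5,78.8]],
])

```text
t: 13.25
tool_pos: [0.56, -0.1295, 0.0417]
tool_rot: [0.931, 0.364, -0.001, 0.001]
ft_force: [-11.0, -13.9, 1.8]
opening: -0.0003
finger_force: 9.3
```

>>> drive_tool([
  [[0,0,0,0],[0,0,0,0],[0,0,0,0]],
])

```text
t: 13.55
tool_pos: [0.5593, -0.1304, 0.0416]
tool_rot: [0.93, 0.367, -0.002, 0.001]
ft_force: [-5.2, -5.0, 2.0]
opening: 0.0002
finger_force: 3.8
```

The stop force is there (about 7 N, sustained). I'll back off, lift and retreat clear of the view.

>>> drive_tool([
  [[-8,0,-1,0],[-16,0,-10,0],[-16,0,-50,0],[-16,0,-90,0],[-60,0,-120,0],[-110,0,-120,0],[-160,0,-120,0],[-210,0,-120,0],[-260,0,-120,0],[-260,0,-120,0],[-260,0,-120,0],[-260,0,-120,0]],
])

```text
t: 14.75
tool_pos: [0.3718, -0.3068, 0.1622]
tool_rot: [0.93, 0.367, 0.0, 0.0]
ft_force: [0.1, 0.6, 0.1]
opening: 0.0001
finger_force: 0.0
```

```bash
python3 -c "
from h import *
a=arm.camera('scene')[:,:,::-1];b=arm.camera('top')[:,:,::-1]
cv2.imwrite('pics/end.png',np.hstack([cv2.resize(a[165:265,195:335],(420,300),interpolation=2),cv2.resize(b[140:245,245:357],(380,300),interpolation=2)]))
for c in ('top','scene'):
 for n in ('clip_right_tip','clip_left_tip','stage_plate'):
  for r in arm.landmark_of(n,c)[:2]: print(c,n,round(r['score'],2),np.round(w(c,r['point']),4))
print(pose(1,229.1,0,75)[:2],pose(-1,229.1,0,75)[:2],arm.get_state()['tool_pos'],arm.get_state()['t'])
"
```

```text
top clip_right_tip 0.43 [ 0.5665 -0.1153  0.0486]
top clip_left_tip 0.42 [ 0.5613 -0.0736  0.0489]
top stage_plate 0.89 [ 0.545  -0.0934  0.0322]
top stage_plate 0.85 [0.3385 0.0701 0.0013]
scene clip_right_tip 0.45 [ 0.5657 -0.1156  0.0484]
scene stage_plate 0.94 [ 0.5442 -0.0971  0.0317]
scene stage_plate 0.7 [ 3.397e-01  6.600e-02 -2.000e-04]
(np.float64(0.5620522697505814), np.float64(-0.0729391667615858)) (np.float64(0.564985506653831), np.float64(-0.11374848263009818)) [ 0.37185223 -0.3067      0.16166041] 15.15
```

View pics/end.png

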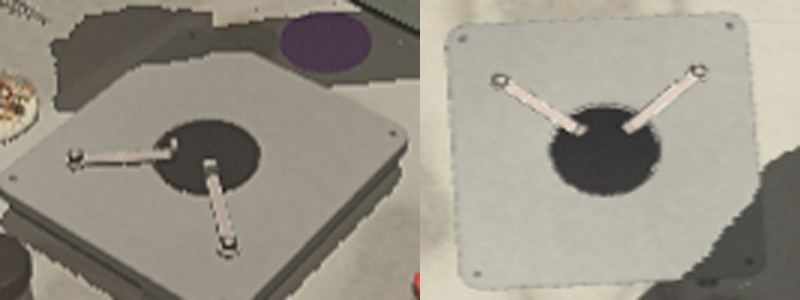

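Both clips point at the plate centre: the tips are at right-panel (580,130) and (630,128), and the plate sits flush at (605,150). Handing in.

```bash
python3 -c "
from plant import arm
print(arm.job_done())"
```

```text
the job is handed in; nothing more can be done
None
```

The black stage plate lies flush in its recess and both clips are turned over it to their stops; the dish, vial and forceps were left alone, and the job was handed in at about 15 s.

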